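Hold a valve in the window of an air blow-off box

TASK

The solenoid valve has to be held in the air blow-off box to have the chips blown out of its ports. First swing the keeper bar on the box's cover shut until it snaps into its detent; then pick up the valve, keep it upright and lower it through the narrow window in the cover until its white port block is wholly below the cover's top face while the black coil still stands out of it. Finish holding it there, still and in the gripper, without jamming it against the window; leave the tape roll and the tee fitting alone.

Things in the scene. Friction and masses are not known exactly. Their poses are not given: they have to be found in the camera images.
- valve: solenoid valve, 0.1 to 0.2 kg, loose, upright. Origin: centre of underside, z up. White port block 22 (x) x 50 (y) x 22 mm high; on it a black coil, x -11 to 11, y -5 to 21, z 22 to 54 mm (stud to 58), and a grey connector, 18 wide in x, y -22 to -6, z to 43. Grip across x (22 mm) high on the coil, fingertips 30 to 38 mm above the underside, so that they stay above the cover
- blow_box: air blow-off box, fixed to the table, sheet-metal with a flat grey cover, 160 mm along its x, 200 mm along its y, flat cover top 100 mm above the table; hollow inside (floor 93 mm below the cover top). Origin: centre of its underside. It may stand turned about the vertical
- window (a point): centre of the window at the cover's top face, axes of the box; in the box frame at x -25, y 0 mm. Rectangular hole through the 6 mm cover, 27 mm along x, 54 mm along y: 2 mm all round the valve's port block (valve x along window x, either way round); rim chamfered 1.5 mm. Nothing below carries the valve: let go, it falls into the box
- keeper (a joint): angle of the keeper bar, rad: 0 = shut at its stop bracket, bar along the box's y; grows as it swings open over the cover and window, counter-clockwise from above, to 1.25. Light friction (0.5 N at the knob), stays where left; in the last 0.11 rad a rib under it rides over a spring ball (about 5 N at the knob) and snaps in: the detent then keeps it below 0.02
- keeper_pivot (a point): the bar's vertical pivot axis, at the cover's top face; axes of the box. Box frame: x +55, y -75 mm. The bar is flat steel 14 mm wide, 8 to 16 mm above the cover (pivot screw head to 23), and reaches 148 mm from the pivot
- keeper_knob (a point): centre of the top of the black upright round knob on the bar, 18 mm diameter, 16 to 52 mm above the cover, 92 mm from the pivot. Axes of the bar: y from the pivot along the bar, x the way the knob moves in closing. Shut, the knob is at box frame x +55, y +17 mm, and the stop bracket, 16 mm high, stands behind the bar from 33 mm beyond the knob axis on
- tape_roll: bystander: blue and white roll of thread tape lying flat, 54 mm across, 16 mm high; origin at the centre of its underside
- tee: bystander: small black push-in tee fitting, 35x54x17 mm; origin at the centre of its underside

How it is judged:
By the outcome, as a careful person would: the job done as asked, in the order asked, and still so for the second after the job is handed in, while the arm keeps its last pose, push and grip.
It also fails if it takes over 54 s, if anything falls off the work surface, if the arm or the gripper's body presses on something with over 40 N, if the wrist force passes 120 N, or if a joint passes its speed limit or range.

ROBOT

A 7-joint arm with a two-finger parallel gripper is mounted at the origin on a cart in front of the work surface, level with it; the furniture and walls round the work are solid. World frame = base frame: x ahead of the robot, y to its left, z up, the work surface at z = 0. Lengths are in m, angles in rad, forces in N, time in s.
With the tool pointing down it reaches from about 0.425 to 0.875 m from the base axis. Payload 4.7 kg.
Tool frame: the origin (TCP) lies on the centre line of the jaws, within the pads' length; the fingertips stand 22 mm ahead of it and the grasp point (between the pads) lies 3 mm ahead of it (ctrl.tcp_to_tips is the z of the fingertips in the tool frame, in m); z points along the fingers, y is the direction in which the jaws open and shut (so a half turn about z gives the same grasp; the last joint's range is limited). The gripper opens to 87 mm and grips with 3 to 60 N. Pads are 19 mm wide; open, the fingers measure 117 mm over their backs; the gripper's body (75 mm by 190 mm) begins 51 mm behind the grasp point.
Start: joints at [1.344, 0.321, -0.07, 1.45, 0.023, 1.371, -0.057], TCP at [0.155, -0.631, 0.245] pointing down, gripper open.
Joint ranges: [-2.86, 2.86], [-0.3, 2.09], [-1.38, 1.24], [0.06, 2.45], [-1.56, 4.7], [0.09, 2.05], [-2.69, 2.69]. Speed limits (rad/s): [2.57, 2.57, 3.14, 3.14, 3.14, 3.14, 3.14].

INTERFACE

Orientations are given as a rotation vector (axis times angle).
In Python, from bench import ctrl, cams gives the robot as it stands.
- The arm moves only by the tool move_arm, never from a script. Its argument "deltas" is a list of rows, each an object with "linear": the shift along the tool's x, y, z as a fraction of full scale, a list of three; "turn": the turn, a rotation vector about the tool's x, y, z as a fraction of full scale, a list of three; "claw": the closure, from 0 (fully open) to 1 (shut). In form: [{"linear": [tx, ty, tz], "turn": [wx, wy, wz], "claw": claw}, ...]. A call has 1 to 20 rows; each row shifts and turns the commanded pose from where the row before left it, along the tool's axes as they then stand; what a row does not reach is not made up. Full scale, the value 1, is 0.03 m for a shift and 4 degrees for a turn. A row lasts 1/12 s, in which the tool goes at most 41.7 mm and 7.16 degrees, less where a joint would pass 70% of its speed; a pose out of reach is approached as far as the arm can. A call with a number of a shift or a turn outside -1 to 1 is refused whole. A call with a gripper value outside its range is refused whole. The fingers move at their own pace and stop on an object; "grip_force" is the grip in N (left out, the last holds). Time passes only in rows, so rows that do not move let the fingers close. It gives the time, the measured TCP pose, the force and the opening at its end, in the units of the state.
- ctrl.get_state(): the state, without advancing time (a new reading comes with each control period).
- cams.get_image(name): name is "scene" or "top"; returns a dict with "image" (384x512x3 uint8, red, green, blue), "K" (3x3 intrinsics, pixels), "k1" (the pictures are not rectified: a ray, as slopes to the right and down, at radius r is drawn at 1 + k1 r^2 times it, then the intrinsics apply), "world_from_camera" (4x4, takes a point from camera to world coordinates). Camera axes: x right, y down, z forward; pixel columns grow to the right and rows downward; lengths in m; the calibration is good to about 2 mm. A picture is of the moment at which its call begins. There is no depth.
- ctrl.close_job(): hands the job in, once; it reports no verdict.
The state is a dict: "time": time; "joint_positions": joint angles; "qd": joint speeds; "joint_torque": joint torques, N m; "position": TCP position; "tool_rot": TCP orientation; "ft_force": force on the tool from outside, world axes, zero at the start; "torque": the same for the moment, N m; "grip_width": opening from 0.0 (shut) to 1.0 (fully open).
Only numpy, scipy, OpenCV 4.12 (cv2) and the standard library are available. Lean on these libraries where they do the work, as an engineer would, in place of code of your own. Each camera call takes 0.05 s, during which the arm holds its last target. There are 200 camera calls.

## Working session

There is one attempt and no reset: what is moved stays moved. The work goes in short steps, Python scripts to look and compute and a tool call to move; the robot and the scene stay as the last step left them, time stands still between calls to the robot, and variables do not carry over. Pictures are saved under pics/ and viewed, about 8 in all and at most 12, crops included, and the job is handed in when it is done.

Besides the shell and the picture viewer there is one more tool, called after "Emit:" as name(argument=value, ...), one argument or row to a line, values as JSON. move_arm: Moves the arm, as the interface text tells. Shift numbers are shares of 0.03 m and turn numbers shares of 4 degrees, none past 1 either way. Its arguments: {"type":"object","properties":{"deltas":{"type":"array"},"grip_force":{"type":"number"}},"required":["deltas"]}

```bash
mkdir -p pics; cat > h.py <<'E'
import numpy as np, cv2
from bench import ctrl, cams
def save(n,f):
    d=cams.get_image(n); cv2.imwrite(f'pics/{f}.png',d['image'][:,:,::-1]); np.savez(f'pics/{f}.npz',**{k:np.array(v) for k,v in d.items()}); return d
def ray(d,u,v):
    K=d['K'];x=(u-K[0,2])/K[0,0];y=(v-K[1,2])/K[1,1];k=float(d['k1']);a,b=x,y
    for _ in range(20):
        s=1+k*(a*a+b*b);a,b=x/s,y/s
    T=d['world_from_camera'];return T[:3,3],T[:3,:3]@np.array([a,b,1])
def at(d,u,v,z):
    o,r=ray(d,u,v);return o+r*(z-o[2])/r[2]
def proj(d,P):
    T=d['world_from_camera'];p=(np.atleast_2d(P)-T[:3,3])@T[:3,:3];a=p[:,:2]/p[:,2:];s=1+float(d['k1'])*(a**2).sum(1,keepdims=True)
    a=a*s;K=d['K'];return np.c_[a[:,0]*K[0,0]+K[0,2],a[:,1]*K[1,1]+K[1,2]]
def crop(f,x0,y0,x1,y1,k,o):
    i=cv2.imread(f'pics/{f}.png')[y0:y1,x0:x1];cv2.imwrite(f'pics/{o}.png',cv2.resize(i,None,fx=k,fy=k,interpolation=cv2.INTER_CUBIC))
E
python3 - <<'E'
from h import *
for n in('scene','top'):
    d=save(n,n+'1');print(n,d['K'],d['k1'],d['world_from_camera'])
a=cv2.imread('pics/scene1.png');b=cv2.imread('pics/top1.png')
s=ctrl.get_state();print({k:np.round(v,3) for k,v in s.items()},ctrl.tcp_to_tips)
E
```

```text
scene [[365.93609319   0.         252.59718651]
 [  0.         365.93609319 187.17310402]
 [  0.           0.           1.        ]] -0.08636222591029336 [[-0.79758514 -0.26444928  0.54214806  0.08967475]
 [-0.60314084  0.362877   -0.71031078  0.57024925]
 [-0.00889189 -0.89352496 -0.44892547  0.49608899]
 [ 0.          0.          0.          1.        ]]
top [[389.07046985   0.         252.66247609]
 [  0.         389.07046985 192.79023422]
 [  0.           0.           1.        ]] -0.08891432436294139 [[ 0.02219505 -0.99600162  0.08653408  0.45881651]
 [-0.99975172 -0.02194136  0.00388176 -0.01903486]
 [-0.00196756 -0.08659875 -0.99624133  1.09135055]
 [ 0.          0.          0.          1.        ]]
{'time': np.float64(0.1), 'joint_positions': array([ 1.344,  0.322, -0.07 ,  1.452,  0.023,  1.371, -0.057]), 'qd': array([ 0.   , -0.003,  0.001, -0.004, -0.001,  0.001,  0.   ]), 'joint_torque': array([-1.0000e-03, -4.9257e+01, -4.0600e-01, -3.1340e+01, -6.4000e-02,
        3.9000e-02,  0.0000e+00]), 'position': array([ 0.155, -0.631,  0.244]), 'tool_rot': array([-3.117e+00, -3.770e-01,  1.000e-03]), 'ft_force': array([ 0.018,  0.454, -0.282]), 'torque': array([ 0.014, -0.002, -0.012]), 'grip_width': np.float64(0.998)} 0.022
```

View pics/top1.png

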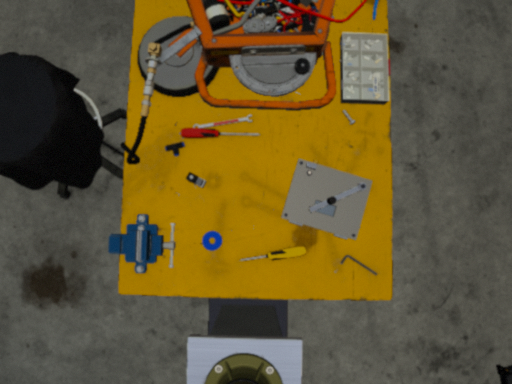

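View pics/scene1.png

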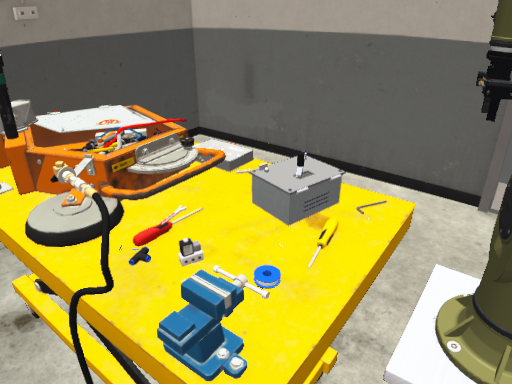

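The top view shows the box near (328,200), with its bar crossing the window, and the valve near (196,180). The tee is at (175,148) and the tape at (212,240). Next I'll enlarge the crops.

```bash
python3 - <<'E'
from h import *
crop('top1',276,152,380,248,5,'a');crop('top1',176,164,216,196,7,'b');crop('scene1',165,225,215,275,7,'c')
a=cv2.imread('pics/a.png');b=cv2.imread('pics/b.png');c=cv2.imread('pics/c.png')
m=np.zeros((600,800,3),np.uint8);m[:480,:520]=a;m[:224,520:800]=b;m[230:510,520:800]=c[:280,:280]
cv2.imwrite('pics/m1.png',m)
E
```

```text
(no output)
```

View pics/m1.png

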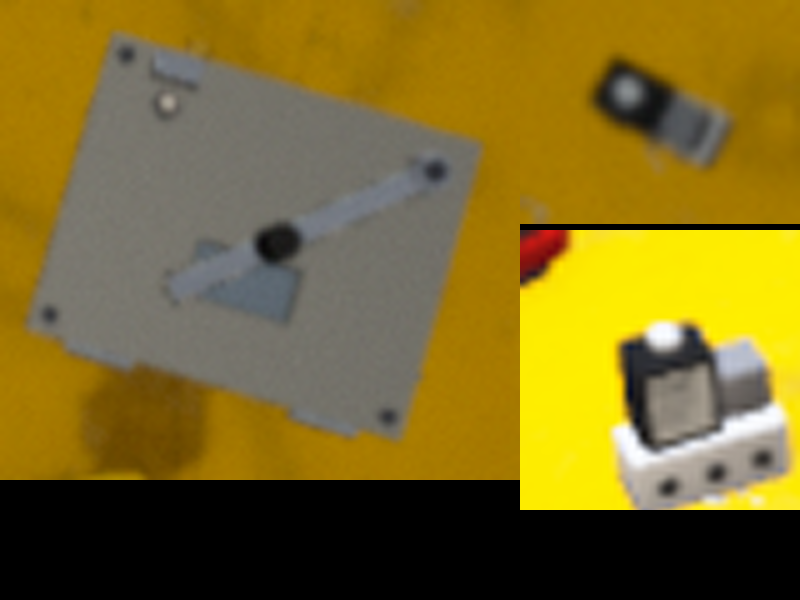

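```bash
cat >> h.py <<'E'
def fr(p): c,s=np.cos(p[2]),np.sin(p[2]);return np.array([[c,-s],[s,c]])
def tow(p,L): L=np.atleast_2d(np.array(L,float));return np.c_[L[:,:2]@fr(p).T+p[:2],L[:,2]]
E
python3 - <<'E'
from h import *
from scipy.optimize import least_squares as ls
L=lambda f:dict(np.load(f'pics/{f}.npz'))
T,S=L('top1'),L('scene1')
A=lambda x,y:((x+.5)/5-.5+276,(y+.5)/5-.5+152)
B=lambda x,y:((x-520+.5)/7-.5+176,(y+.5)/7-.5+164)
C=lambda x,y:((x-520+.5)/7-.5+165,(y-230+.5)/7-.5+225)
P=np.array([A(112,33),A(482,147),A(402,438),A(27,328)])
Q=np.array([[80,100,100],[80,-100,100],[-80,-100,100],[-80,100,100]])/1e3
f=lambda p:(proj(T,tow(p,Q))-P).ravel()
r=ls(f,[.45,-.2,-.2]);print('box',r.x,np.degrees(r.x[2]),f(r.x).round(1))
b=r.x
kn=at(T,*A(279,243),.152);pv=at(T,*A(435,171),.123)
loc=lambda p:fr(b).T@(p[:2]-b[:2])
print('piv',loc(pv),'knob',kn,loc(kn));k=loc(kn)-[.055,-.075];print('theta',np.arctan2(-k[0],k[1]),np.hypot(*k))
print('window',tow(b,[[-.025,0,.1]]))
tp=[B(628,92),B(735,122),B(708,165)];tl=np.array([[0,8,58],[9,-22,43],[-9,-22,43]])/1e3
sp=[C(665,335),C(630,465),C(785,418),C(612,428)];sl=np.array([[0,8,58],[-11,25,22],[-11,-25,22],[11,25,22]])/1e3
ft=lambda p:(proj(T,tow(p,tl))-tp).ravel();fs=lambda p:(proj(S,tow(p,sl))-sp).ravel()
for g in(ft,fs,lambda p:np.r_[ft(p),fs(p)]):
    r=ls(g,[.5,.15,-.5]);print('valve',r.x,np.degrees(r.x[2]),g(r.x).round(1))
# box in scene check: predicted corners
print(proj(S,tow(b,Q)).round(1))
E
```

```text
box [ 0.53393475 -0.20576711 -0.26976441] -15.456362090476066 [ 0.2 -0.2  0.2 -0.8 -0.1  0.7 -0.2  0.3]
piv [ 0.05448962 -0.07412966] knob [ 0.52656832 -0.2068609   0.152     ] [-0.00680852 -0.00301742]
theta 0.7094998545882865 0.09487773534727938
window [[ 0.50983891 -0.1991045   0.1       ]]
valve [ 0.58207796  0.13892648 -0.47615976] -27.281944639915004 [ 1.9  1.  -1.3 -0.3 -0.7 -0.7]
valve [ 0.58318676  0.1468873  -0.44252882] -25.35503370413419 [-0.3 -0.3  0.2  0.2  0.4  0.2 -0.3 -0.2]
valve [ 0.58354861  0.14380904 -0.45520997] -26.081610151910958 [ 0.1  0.4 -3.  -1.1 -2.3 -1.3  0.6 -1.   1.1 -0.7  1.3 -0.5  0.6 -1. ]
[[248.5 170.1]
 [302.6 153. ]
 [344.9 170.3]
 [289.4 191.8]]
```

Emit:
move_arm(
  deltas=[
    {"linear":[0.77,-0.54,0],"turn":[0,0,0],"claw":0},
    {"linear":[0.77,-0.54,0],"turn":[0,0,0],"claw":0},
    {"linear":[0.77,-0.54,0],"turn":[0,0,0],"claw":0},
    {"linear":[0.77,-0.54,0],"turn":[0,0,0],"claw":0},
    {"linear":[0.77,-0.54,0],"turn":[0,0,0],"claw":0},
    {"linear":[0.77,-0.54,0],"turn":[0,0,0],"claw":0},
    {"linear":[0.77,-0.54,0],"turn":[0,0,0],"claw":0},
    {"linear":[0.77,-0.54,0],"turn":[0,0,0],"claw":0},
    {"linear":[0.77,-0.54,0],"turn":[0,0,0],"claw":0},
    {"linear":[0.77,-0.54,0],"turn":[0,0,0],"claw":0},
    {"linear":[0.77,-0.54,0],"turn":[0,0,0],"claw":0},
    {"linear":[0.77,-0.54,0],"turn":[0,0,0],"claw":0},
    {"linear":[0.77,-0.54,0],"turn":[0,0,0],"claw":0},
    {"linear":[0.77,-0.54,0],"turn":[0,0,0],"claw":0},
    {"linear":[0.77,-0.54,0],"turn":[0,0,0],"claw":0},
    {"linear":[0.77,-0.54,0],"turn":[0,0,0],"claw":0},
    {"linear":[0.77,-0.54,0],"turn":[0,0,0],"claw":0},
    {"linear":[0.77,-0.54,0],"turn":[0,0,0],"claw":0},
    {"linear":[0.77,-0.54,0],"turn":[0,0,0],"claw":0},
    {"linear":[0.77,-0.54,0],"turn":[0,0,0],"claw":0},
  ],
  grip_force=15,
)

```text
time: 1.77
position: [0.5268, -0.2053, 0.2442]
tool_rot: [-3.119, -0.377, 0.001]
ft_force: [0.6, -1.5, 0.3]
grip_width: 1.001
```

Emit:
move_arm(
  deltas=[
    {"linear":[0,0,0],"turn":[0,0,-1],"claw":0.4},
    {"linear":[0,0,0],"turn":[0,0,-1],"claw":0.4},
    {"linear":[0,0,0],"turn":[0,0,-1],"claw":0.4},
    {"linear":[0,0,0],"turn":[0,0,-1],"claw":0.4},
    {"linear":[0,0,0],"turn":[0,0,-1],"claw":0.4},
    {"linear":[0,0,0],"turn":[0,0,-1],"claw":0.4},
    {"linear":[0,0,0],"turn":[0,0,-1],"claw":0.4},
    {"linear":[0,0,0],"turn":[0,0,-1],"claw":0.4},
    {"linear":[0,0,0],"turn":[0,0,-1],"claw":0.4},
    {"linear":[0,0,0],"turn":[0,0,-1],"claw":0.4},
    {"linear":[0,0,0],"turn":[0,0,-1],"claw":0.4},
    {"linear":[0,0,0],"turn":[0,0,-1],"claw":0.4},
    {"linear":[0,0,0],"turn":[0,0,-1],"claw":0.4},
    {"linear":[0,0,0],"turn":[0,0,-1],"claw":0.4},
    {"linear":[0,0,0],"turn":[0,0,-1],"claw":0.4},
    {"linear":[0,0,0],"turn":[0,0,-1],"claw":0.4},
    {"linear":[0,0,0],"turn":[0,0,-1],"claw":0.4},
    {"linear":[0,0,0],"turn":[0,0,-1],"claw":0.4},
    {"linear":[0,0,0],"turn":[0,0,-1],"claw":0.4},
    {"linear":[0,0,0],"turn":[0,0,-1],"claw":0.4},
  ],
)

```text
time: 3.43
position: [0.5261, -0.2064, 0.244]
tool_rot: [-2.142, -2.297, 0.001]
ft_force: [0.5, 0.2, -0.0]
grip_width: 0.597
```

Emit:
move_arm(
  deltas=[
    {"linear":[0,0,0],"turn":[0,0,-1],"claw":0.4},
    {"linear":[0,0,0],"turn":[0,0,-1],"claw":0.4},
    {"linear":[0,0,0],"turn":[0,0,-1],"claw":0.4},
    {"linear":[0,0,0],"turn":[0,0,-1],"claw":0.4},
    {"linear":[0,0,0],"turn":[0,0,-1],"claw":0.4},
    {"linear":[0,0,0],"turn":[0,0,-0.35],"claw":0.4},
    {"linear":[0,0,0],"turn":[0,0,0],"claw":0.4},
    {"linear":[0,0,0],"turn":[0,0,0],"claw":0.4},
    {"linear":[0,0,0],"turn":[0,0,0],"claw":0.4},
  ],
)

```text
time: 4.18
position: [0.5263, -0.2064, 0.2444]
tool_rot: [-1.685, -2.651, 0.0]
ft_force: [-0.3, -0.2, -0.2]
grip_width: 0.602
```

```bash
cat >> h.py <<'E'
from scipy.spatial.transform import Rotation as Ro
def go(xy,z,jaw):
    "local shift (in 0.03 m, tool axes now) to world target and z turn (4deg units) bringing tool y to world angle jaw deg"
    s=ctrl.get_state();R=Ro.from_rotvec(s['tool_rot']).as_matrix()
    d=R.T@(np.r_[xy,z]-s['position'])/.03
    ja=np.degrees(np.arctan2(R[1,1],R[0,1]));t=(jaw-ja+180)%360-180
    print('t',s['time'],'pos',s['position'].round(4),'jaw',ja.round(2),'tilt',np.degrees(R[:2,2]).round(2),'F',s['ft_force'].round(1),'w',round(87*s['grip_width'],1),'| shift',d.round(3),'turnz',round(-t/4,3),'q7',s['joint_positions'][6].round(2))
E
python3 -c "
from h import *
go([.5266,-.2069],.144,25.2)"
```

```text
t 4.1833 pos [ 0.5263 -0.2064  0.2444] jaw 25.13 tilt [-0.01 -0.  ] F [-0.3 -0.2 -0.2] w 52.4 | shift [-1.900e-02  3.000e-03  3.347e+00] turnz -0.017 q7 0.68
```

Emit:
move_arm(
  deltas=[
    {"linear":[0,0,0.48],"turn":[0,0,0],"claw":0.4},
    {"linear":[0,0,0.48],"turn":[0,0,0],"claw":0.4},
    {"linear":[0,0,0.48],"turn":[0,0,0],"claw":0.4},
    {"linear":[0,0,0.48],"turn":[0,0,0],"claw":0.4},
    {"linear":[0,0,0.48],"turn":[0,0,0],"claw":0.4},
    {"linear":[0,0,0.48],"turn":[0,0,0],"claw":0.4},
    {"linear":[0,0,0.47],"turn":[0,0,0],"claw":0.4},
    {"linear":[0,0,0],"turn":[0,0,0],"claw":1},
    {"linear":[0,0,0],"turn":[0,0,0],"claw":1},
    {"linear":[0,0,0],"turn":[0,0,0],"claw":1},
    {"linear":[0,0,0],"turn":[0,0,0],"claw":1},
    {"linear":[0,0,0],"turn":[0,0,0],"claw":1},
    {"linear":[0,0,0],"turn":[0,0,0],"claw":1},
    {"linear":[0,0,0],"turn":[0,0,0],"claw":1},
  ],
  grip_force=10,
)

```text
time: 5.35
position: [0.5267, -0.2066, 0.1448]
tool_rot: [1.683, 2.651, -0.0]
ft_force: [-0.3, -0.1, 0.6]
grip_width: 0.207
```

```bash
python3 - <<'E'
from h import *
go([.5266,-.2069],.144,25.2)
b=[.5339,-.2058,-.2698]
s=ctrl.get_state();l=fr(b).T@(s['position'][:2]-b[:2])-[.055,-.075];print('r',np.hypot(*l),'th',np.arctan2(-l[0],l[1]))
print(tow(b,[[.055,.017,.1]]))
E
```

```text
t 5.35 pos [ 0.5267 -0.2066  0.1448] jaw 25.19 tilt [ 0.06 -0.04] F [-0.3 -0.1  0.6] w 18.0 | shift [-0.006 -0.008  0.025] turnz -0.002 q7 0.63
r 0.09503476186956464 th 0.7062473651675163
[[ 0.59144149 -0.20407462  0.1       ]]
```

Emit:
move_arm(
  deltas=[
    {"linear":[0,0,0],"turn":[0,0,0.25],"claw":1},
    {"linear":[0,0.108,0],"turn":[0,0,0.506],"claw":1},
    {"linear":[0,0.108,0],"turn":[0,0,0.506],"claw":1},
    {"linear":[0,0.108,0],"turn":[0,0,0.506],"claw":1},
    {"linear":[0,0.108,0],"turn":[0,0,0.506],"claw":1},
    {"linear":[0,0.108,0],"turn":[0,0,0.506],"claw":1},
    {"linear":[0,0.108,0],"turn":[0,0,0.506],"claw":1},
    {"linear":[0,0.108,0],"turn":[0,0,0.506],"claw":1},
    {"linear":[0,0.108,0],"turn":[0,0,0.506],"claw":1},
    {"linear":[0,0.108,0],"turn":[0,0,0.506],"claw":1},
    {"linear":[0,0.108,0],"turn":[0,0,0.506],"claw":1},
    {"linear":[0,0.108,0],"turn":[0,0,0.506],"claw":1},
    {"linear":[0,0.108,0],"turn":[0,0,0.506],"claw":1},
    {"linear":[0,0.108,0],"turn":[0,0,0.506],"claw":1},
    {"linear":[0,0.108,0],"turn":[0,0,0.506],"claw":1},
    {"linear":[0,0.108,0],"turn":[0,0,0.506],"claw":1},
    {"linear":[0,0.108,0],"turn":[0,0,0.506],"claw":1},
  ],
)

```text
time: 6.77
position: [0.5779, -0.1982, 0.1447]
tool_rot: [2.375, 2.054, 0.002]
ft_force: [0.4, 0.4, 1.4]
grip_width: 0.2
```

```bash
cat > k.py <<'E'
from h import *
go([.5914,-.2041],.144,-15.5)
b=[.5339,-.2058,-.2698]
s=ctrl.get_state();l=fr(b).T@(s['position'][:2]-b[:2])-[.055,-.075];print('r',np.hypot(*l),'th',np.arctan2(-l[0],l[1]))
E
python3 k.py
```

```text
t 6.7667 pos [ 0.5779 -0.1982  0.1447] jaw -8.29 tilt [ 0.1  -0.02] F [0.4 0.4 1.4] w 17.4 | shift [-0.129  0.474  0.026] turnz 1.802 q7 -0.0
r 0.0951623514036535 th 0.15421556257566235
```

Emit:
move_arm(
  deltas=[
    {"linear":[0,0.095,0],"turn":[0,0,0.4],"claw":1},
    {"linear":[0,0.095,0],"turn":[0,0,0.4],"claw":1},
    {"linear":[0,0.095,0],"turn":[0,0,0.4],"claw":1},
    {"linear":[0,0.095,0],"turn":[0,0,0.4],"claw":1},
    {"linear":[0,0.06,0],"turn":[0,0,0.2],"claw":1},
    {"linear":[0,0,0],"turn":[0,0,0],"claw":1},
  ],
  grip_force=30,
)

```text
time: 7.27
position: [0.5908, -0.2007, 0.1447]
tool_rot: [2.498, 1.903, 0.002]
ft_force: [1.2, 0.5, 3.3]
grip_width: 0.197
```

```bash
python3 k.py
```

```text
t 7.2667 pos [ 0.5908 -0.2007  0.1447] jaw -15.4 tilt [0.1 0. ] F [1.2 0.5 3.3] w 17.1 | shift [-0.105  0.048  0.023] turnz 0.024 q7 -0.13
r 0.09512080665583066 th 0.015574068161991547
```

Push on in small steps until the stop's reaction shows.

Emit:
move_arm(
  deltas=[
    {"linear":[0,0.04,0],"turn":[0,0,0],"claw":1},
    {"linear":[0,0.04,0],"turn":[0,0,0],"claw":1},
    {"linear":[0,0,0],"turn":[0,0,0],"claw":1},
  ],
)

```text
time: 7.52
position: [0.5921, -0.201, 0.1447]
tool_rot: [-2.498, -1.904, 0.0]
ft_force: [-1.9, 1.4, 6.4]
grip_width: 0.198
```

```bash
python3 k.py
```

```text
t 7.5167 pos [ 0.5921 -0.201   0.1447] jaw -15.38 tilt [-0.03  0.03] F [-1.9  1.4  6.4] w 17.2 | shift [-0.105  0.006  0.022] turnz 0.031 q7 -0.13
r 0.09512018848792937 th 0.002259183342281141
```

Emit:
move_arm(
  deltas=[
    {"linear":[0,0.05,0],"turn":[0,0,0],"claw":1},
    {"linear":[0,0.05,0],"turn":[0,0,0],"claw":1},
    {"linear":[0,0,0],"turn":[0,0,0],"claw":1},
  ],
)

```text
time: 7.77
position: [0.5923, -0.201, 0.1445]
tool_rot: [-2.494, -1.901, 0.007]
ft_force: [-9.8, 4.1, 11.5]
grip_width: 0.201
```

```bash
python3 k.py
```

```text
t 7.7667 pos [ 0.5923 -0.201   0.1445] jaw -15.38 tilt [-0.4   0.11] F [-9.8  4.1 11.5] w 17.5 | shift [-0.106 -0.002  0.018] turnz 0.031 q7 -0.13
r 0.09514411389640008 th -0.00011912213662893806
```

Emit:
move_arm(
  deltas=[
    {"linear":[0,-0.08,0],"turn":[0,0,0],"claw":1},
    {"linear":[0,0,0],"turn":[0,0,0],"claw":0.4},
    {"linear":[0,0,0],"turn":[0,0,0],"claw":0.4},
    {"linear":[0,0,0],"turn":[0,0,0],"claw":0.4},
    {"linear":[0,0,0],"turn":[0,0,0],"claw":0.4},
    {"linear":[0,0,-0.2],"turn":[0,0,0],"claw":0.4},
    {"linear":[0,0,-0.6],"turn":[0,0,0],"claw":0.4},
    {"linear":[0,0,-0.8],"turn":[0,0,0],"claw":0.4},
    {"linear":[0,0,-0.8],"turn":[0,0,0],"claw":0.4},
    {"linear":[0,0,-0.8],"turn":[0,0,0],"claw":0.4},
  ],
)

```text
time: 8.6
position: [0.5926, -0.2018, 0.2412]
tool_rot: [-2.499, -1.904, 0.0]
ft_force: [-0.1, -0.1, -0.7]
grip_width: 0.594
```

```bash
python3 - <<'E'
from h import *
T,S=[dict(np.load(f'pics/{f}1.npz')) for f in('top','scene')]
def draw(d,p,x0,y0,x1,y1,k):
    i=cv2.resize(d['image'][y0:y1,x0:x1,::-1],None,fx=k,fy=k,interpolation=cv2.INTER_CUBIC)
    for (a,b,c,e,g,h,col) in((-11,11,-25,25,0,22,(0,255,0)),(-11,11,-5,21,22,54,(255,0,255)),(-9,9,-22,-6,22,43,(255,255,0))):
        for z in(g,h):
            q=proj(d,tow(p,np.array([[a,c,z],[b,c,z],[b,e,z],[a,e,z]])/1e3))
            q=((q+.5-[x0,y0])*k-.5).astype(int);cv2.polylines(i,[q],1,col,1)
    return i
out=[]
for p in([.58319,.14689,-.4425],[.5835,.1438,-.455]):
    out.append(np.hstack([draw(T,p,176,164,216,194,9),draw(S,p,168,228,212,267,10)[:270,:430]]))
cv2.imwrite('pics/m2.png',np.vstack(out))
E
```

```text
(no output)
```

View pics/m2.png

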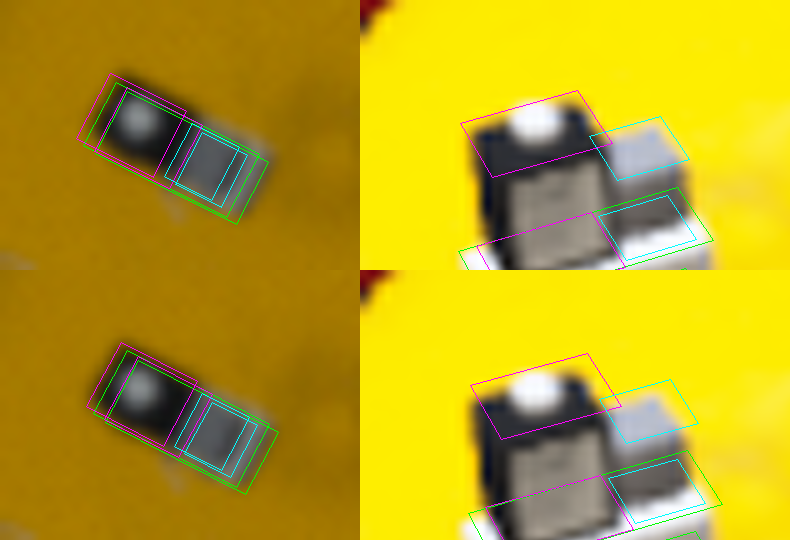

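```bash
python3 k.py
```

```text
t 8.6 pos [ 0.5926 -0.2018  0.2412] jaw -15.39 tilt [-0.02  0.  ] F [-0.1 -0.1 -0.7] w 51.7 | shift [-0.085 -0.016  3.24 ] turnz 0.029 q7 -0.1
r 0.094510203241465 th -0.004992916302834651
```

The overlays agree to within about 1–2 px. I'll tighten this with a silhouette fit, which I can use again on the held valve.

```bash
cat > sil.py <<'E'
from h import *
from scipy.optimize import minimize
BX=[(-11,11,-25,25,0,22),(-11,11,-5,21,22,54),(-9,9,-22,-6,22,43),(-4,4,4,12,54,58)]
def render(d,p,w,k=8):
    x0,y0,x1,y1=w;m=np.zeros(((y1-y0)*k,(x1-x0)*k),np.uint8)
    for a,b,c,e,g,h in BX:
        q=proj(d,tow(p,np.array([[x,y,z] for x in(a,b) for y in(c,e) for z in(g,h)])/1e3))
        q=np.round(((q+.5-[x0,y0])*k-.5)*16).astype(np.int32)
        cv2.fillConvexPoly(m,cv2.convexHull(q),1,shift=4)
    return cv2.resize(m.astype(float),(x1-x0,y1-y0),interpolation=cv2.INTER_AREA)
def soft(d,w):
    x0,y0,x1,y1=w;i=d['image'][y0:y1,x0:x1].astype(float)
    s=(i.max(2)-i.min(2)-0*i[...,0]); br=np.median(s);  return np.clip(1-s/br,0,1)
E
python3 - <<'E'
from sil import *
T,S=[dict(np.load(f'pics/{f}1.npz')) for f in('top','scene')]
V={'T':(T,(182,166,212,192)),'S':(S,(172,231,210,268))}
def cost(p,ks):
    c=0
    for k in ks:
        d,w=V[k];r=cv2.GaussianBlur(render(d,p,w),(0,0),.6);c+=((r-M[k])**2).sum()
    return c
M={k:soft(*V[k]) for k in V}
for ks in('T','S','TS'):
    r=min((minimize(cost,[.583,.145,y],args=(ks,),method='Nelder-Mead',options=dict(initial_simplex=[[.583,.145,y],[.588,.145,y],[.583,.15,y],[.583,.145,y+.1]],xatol=1e-4)) for y in(-.4,-.5)),key=lambda r:r.fun)
    print(ks,r.x.round(4),np.degrees(r.x[2]).round(1),r.fun)
P=r.x
o=[np.vstack([cv2.resize(a,(360,300),interpolation=0) for a in(M[k],render(*[V[k][0],P,V[k][1]]))]) for k in V]
cv2.imwrite('pics/m3.png',np.hstack(o)*255)
E
```

```text
T [ 0.5845  0.1442 -0.4444] -25.5 3.8732817347068407
S [ 0.583   0.1466 -0.553 ] -31.7 21.760518277691563
TS [ 0.5842  0.1454 -0.4813] -27.6 32.03258775856497[ WARN:0@1.503] global loadsave.cpp:1063 imwrite_ Unsupported depth image for selected encoder is fallbacked to CV_8U.
```

View pics/m3.png

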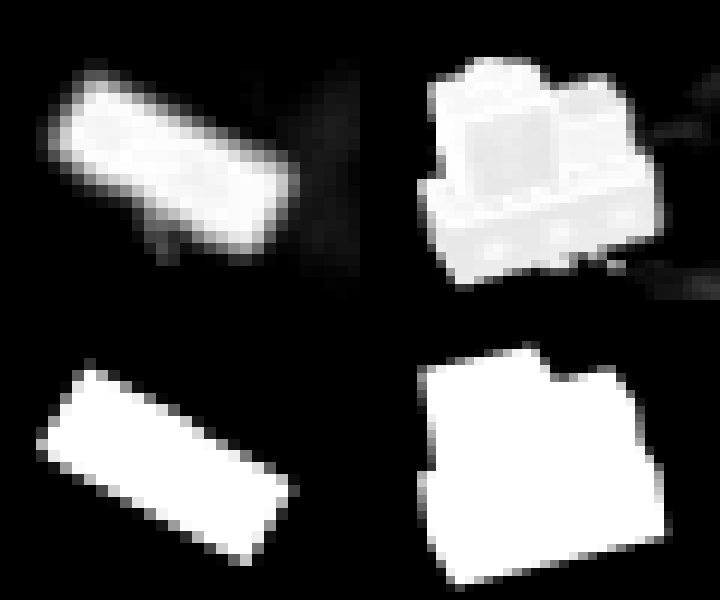

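Emit:
move_arm(
  deltas=[
    {"linear":[0.809,-0.234,0],"turn":[0,0,0],"claw":0.4},
    {"linear":[0.809,-0.234,0],"turn":[0,0,0],"claw":0.4},
    {"linear":[0.809,-0.234,0],"turn":[0,0,0],"claw":0.4},
    {"linear":[0.809,-0.234,0],"turn":[0,0,0],"claw":0.4},
    {"linear":[0.809,-0.234,0],"turn":[0,0,0],"claw":0.4},
    {"linear":[0.809,-0.234,0],"turn":[0,0,0],"claw":0.4},
    {"linear":[0.809,-0.234,0],"turn":[0,0,0],"claw":0.4},
    {"linear":[0.809,-0.234,0],"turn":[0,0,0],"claw":0.4},
    {"linear":[0.809,-0.234,0],"turn":[0,0,0],"claw":0.4},
    {"linear":[0.809,-0.234,0],"turn":[0,0,0],"claw":0.4},
    {"linear":[0.809,-0.234,0],"turn":[0,0,0],"claw":0.4},
    {"linear":[0.809,-0.234,0],"turn":[0,0,0],"claw":0.4},
    {"linear":[0.809,-0.234,0],"turn":[0,0,0],"claw":0.4},
    {"linear":[0.809,-0.234,0],"turn":[0,0,0],"claw":0.4},
    {"linear":[0,0,0],"turn":[0,0,0.93],"claw":0.4},
    {"linear":[0,0,0],"turn":[0,0,0.93],"claw":0.4},
    {"linear":[0,0,0],"turn":[0,0,0.93],"claw":0.4},
    {"linear":[0,0,0],"turn":[0,0,0],"claw":0.4},
    {"linear":[0,0,0],"turn":[0,0,0],"claw":0.4},
  ],
)

```text
time: 10.18
position: [0.5882, 0.1518, 0.2402]
tool_rot: [2.67, 1.654, 0.0]
ft_force: [0.3, -0.7, -0.2]
grip_width: 0.599
```

```bash
python3 - <<'E'
from h import *
go([.5878,.1517],.0565,-26.5)
d=save('scene','scene2');e=save('top','top2')
crop('scene2',120,150,300,290,4,'s2')
b=[.5339,-.2058,-.2698]
crop('top2',276,152,380,248,5,'t2b')
E
```

```text
t 10.1833 pos [0.5882 0.1518 0.2402] jaw -26.45 tilt [ 0.01 -0.01] F [ 0.3 -0.7 -0.2] w 52.1 | shift [-0.009 -0.012  6.124] turnz 0.013 q7 -0.9
```

View pics/t2b.png

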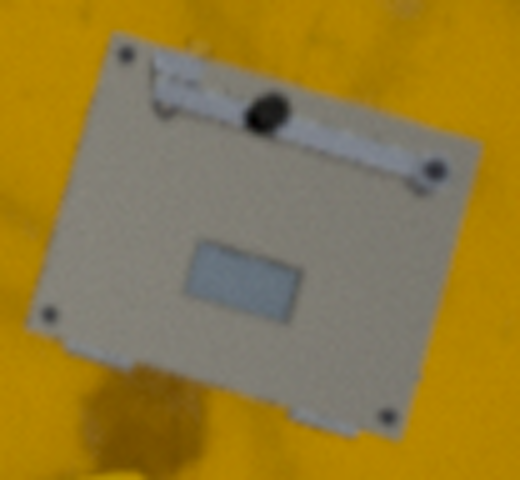

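View pics/s2.png

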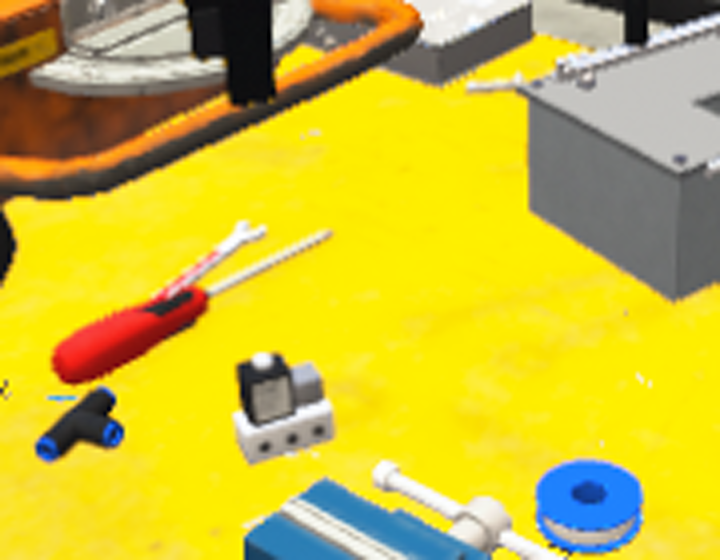

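The bar now lies along the stop bracket and is shut; the window corners are at crop (200,240), (302,267), (290,323) and (183,295). In the scene view the vise handle tip, near (216,267), is close to the gripper body's path, so I'll check the clearance.

```bash
python3 - <<'E'
from h import *
from scipy.optimize import least_squares as ls
T,S=[dict(np.load(f'pics/{f}2.npz')) for f in('top','scene')]
def tri(a,b): return ls(lambda p:np.r_[proj(T,p)[0]-a,proj(S,p)[0]-b],[.5,.2,.05])
r=tri((173,224),(216,268));print('handle tip',r.x,r.fun)
r=tri((143,217),(200,271));print('vise jaw top?',r.x,r.fun)
A=lambda x,y:((x+.5)/5-.5+276,(y+.5)/5-.5+152)
P=np.array([A(200,240),A(302,267),A(290,323),A(183,295)])
Q=np.array([[13.5,27,100],[13.5,-27,100],[-13.5,-27,100],[-13.5,27,100]])/1e3
f=lambda p:(proj(T,tow(p,Q))-P).ravel()
r=ls(f,[.5,-.2,-.27]);print('window',r.x,np.degrees(r.x[2]),f(r.x).round(1))
E
```

```text
handle tip [0.46168074 0.19367337 0.06874215] [-0.32451372 -0.42863647  0.3688305   0.03513579]
vise jaw top? [0.45914691 0.24884219 0.10105208] [ 5.66742255  6.90876775 -5.77773072 -0.66802447]
window [ 0.51033689 -0.19925609 -0.23874063] -13.678830349396897 [-0.1  0.4 -0.2  0.5 -0.3 -0.5  0.7 -0.4]
```

Emit:
move_arm(
  deltas=[
    {"linear":[0,0,0.75],"turn":[0,0,0],"claw":0.4},
    {"linear":[0,0,0.75],"turn":[0,0,0],"claw":0.4},
    {"linear":[0,0,0.75],"turn":[0,0,0],"claw":0.4},
    {"linear":[0,0,0.75],"turn":[0,0,0],"claw":0.4},
    {"linear":[0,0,0.75],"turn":[0,0,0],"claw":0.4},
    {"linear":[0,0,0.75],"turn":[0,0,0],"claw":0.4},
    {"linear":[0,0,0.75],"turn":[0,0,0],"claw":0.4},
    {"linear":[0,0,0.75],"turn":[0,0,0],"claw":0.4},
    {"linear":[0,0,0.12],"turn":[0,0,0],"claw":0.4},
    {"linear":[0,0,0],"turn":[0,0,0],"claw":0.4},
    {"linear":[0,0,0],"turn":[0,0,0],"claw":1},
    {"linear":[0,0,0],"turn":[0,0,0],"claw":1},
    {"linear":[0,0,0],"turn":[0,0,0],"claw":1},
    {"linear":[0,0,0],"turn":[0,0,0],"claw":1},
    {"linear":[0,0,0],"turn":[0,0,0],"claw":1},
    {"linear":[0,0,0],"turn":[0,0,0],"claw":1},
    {"linear":[0,0,0],"turn":[0,0,0],"claw":1},
  ],
  grip_force=25,
)

```text
time: 11.7
position: [0.5885, 0.152, 0.057]
tool_rot: [2.672, 1.652, 0.001]
ft_force: [-0.7, -0.5, 3.5]
grip_width: 0.253
```

```bash
python3 -c "
from h import *
go([.5878,.1517],.0565,-26.5)"
```

```text
t 11.7 pos [0.5885 0.152  0.057 ] jaw -26.55 tilt [ 0.05 -0.01] F [-0.7 -0.5  3.5] w 22.0 | shift [-0.019 -0.017  0.018] turnz -0.012 q7 -0.99
```

Emit:
move_arm(
  deltas=[
    {"linear":[0,0,-0.2],"turn":[0,0,0],"claw":1},
    {"linear":[0,0,-0.6],"turn":[0,0,0],"claw":1},
    {"linear":[0,0,-0.6],"turn":[0,0,0],"claw":1},
    {"linear":[0,0,-0.6],"turn":[0,0,0],"claw":1},
    {"linear":[0,0,-0.6],"turn":[0,0,0],"claw":1},
    {"linear":[0,0,-0.6],"turn":[0,0,0],"claw":1},
    {"linear":[0,0,-0.6],"turn":[0,0,0],"claw":1},
    {"linear":[0,0,-0.6],"turn":[0,0,0],"claw":1},
    {"linear":[0,0,-0.4],"turn":[0,0,0],"claw":1},
    {"linear":[0,0,-0.2],"turn":[0,0,0],"claw":1},
    {"linear":[0,0,0],"turn":[0,0,0],"claw":1},
  ],
)

```text
time: 12.62
position: [0.5887, 0.1522, 0.2077]
tool_rot: [2.671, 1.652, 0.003]
ft_force: [-0.2, 0.6, -1.1]
grip_width: 0.25
```

Emit:
move_arm(
  deltas=[
    {"linear":[-0.3,0.075,0],"turn":[0,0,0],"claw":1},
    {"linear":[-0.7,0.175,0],"turn":[0,0,0],"claw":1},
    {"linear":[-0.74,0.185,0],"turn":[0,0,0],"claw":1},
    {"linear":[-0.74,0.185,0],"turn":[0,0,0],"claw":1},
    {"linear":[-0.74,0.185,0],"turn":[0,0,0],"claw":1},
    {"linear":[-0.74,0.185,0],"turn":[0,0,0],"claw":1},
    {"linear":[-0.74,0.185,0],"turn":[0,0,0],"claw":1},
    {"linear":[-0.74,0.185,0],"turn":[0,0,0],"claw":1},
    {"linear":[-0.74,0.185,0],"turn":[0,0,0],"claw":1},
    {"linear":[-0.74,0.185,0],"turn":[0,0,0],"claw":1},
    {"linear":[-0.74,0.185,0],"turn":[0,0,0],"claw":1},
    {"linear":[-0.74,0.185,0],"turn":[0,0,0],"claw":1},
    {"linear":[-0.74,0.185,0],"turn":[0,0,0],"claw":1},
    {"linear":[-0.74,0.185,0],"turn":[0,0,0],"claw":1},
    {"linear":[-0.74,0.185,0],"turn":[0,0,0],"claw":1},
    {"linear":[-0.5,0.125,0],"turn":[0,0,0],"claw":1},
    {"linear":[-0.24,0.06,0],"turn":[0,0,0],"claw":1},
  ],
)

```text
time: 14.03
position: [0.5097, -0.1946, 0.2047]
tool_rot: [-2.675, -1.645, 0.005]
ft_force: [0.2, 0.5, -1.9]
grip_width: 0.248
```

Emit:
move_arm(
  deltas=[
    {"linear":[0,0,0],"turn":[0,0,-0.7],"claw":1},
    {"linear":[0,0,0],"turn":[0,0,-0.7],"claw":1},
    {"linear":[0,0,0],"turn":[0,0,-0.7],"claw":1},
    {"linear":[0,0,0],"turn":[0,0,-0.68],"claw":1},
    {"linear":[0,0,0],"turn":[0,0,0],"claw":1},
    {"linear":[0,0,0],"turn":[0,0,0],"claw":1},
    {"linear":[0,0,0],"turn":[0,0,0],"claw":1},
  ],
)

```text
time: 14.62
position: [0.5117, -0.1907, 0.2059]
tool_rot: [-2.5, -1.902, 0.001]
ft_force: [-0.4, 0.6, -1.6]
grip_width: 0.252
```

```bash
python3 - <<'E'
from h import *
go([.5123,-.1909],.17,-15.45)
S=save('scene','scene3')
b=[.5339,-.2058,-.2698];s=ctrl.get_state()
print('win corners pred',proj(S,tow(b,np.array([[-38.5,-27,100],[-38.5,27,100],[-11.5,27,100],[-11.5,-27,100]])/1e3)).round(1))
crop('scene3',240,90,360,210,6,'s3');i=cv2.imread('pics/s3.png')[:600];cv2.imwrite('pics/s3.png',i)
E
```

```text
t 14.6167 pos [ 0.5117 -0.1907  0.2059] jaw -15.47 tilt [-0.05  0.03] F [-0.4  0.6 -1.6] w 21.9 | shift [-1.000e-03  2.200e-02  1.196e+00] turnz -0.006 q7 -0.02
win corners pred [[314.4 172.2]
 [299.6 177.7]
 [292.3 174.2]
 [307.1 169. ]]
```

View pics/s3.png

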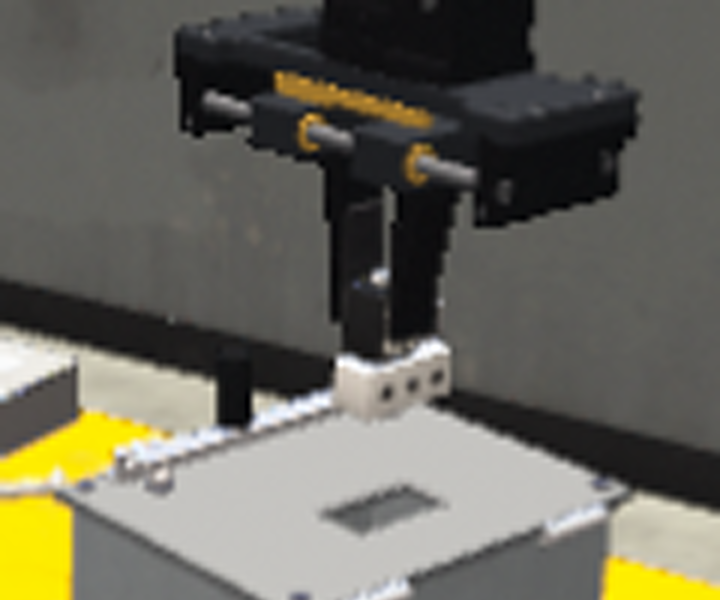

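```bash
python3 - <<'E'
from h import *
S=dict(np.load('pics/scene3.npz'))
yaw=np.radians(-15.47)
for off in(.0066,.0086,.0106):
    p=[.5117-off*np.cos(yaw+np.pi/2),-.1907-off*np.sin(yaw+np.pi/2),yaw]
    q=proj(S,tow(p,np.array([[-11,25,0],[-11,-25,0],[11,25,0],[-11,25,22],[-11,-25,22],[11,25,22],[0,8,58]])/1e3+[0,0,.1489]))
    print(off,(((q+.5-[240,90])*6-.5)).round(0).tolist())
crop('scene3',293,143,318,162,30,'s3z')
E
```

```text
0.0066 [[362.0, 420.0], [446.0, 392.0], [325.0, 404.0], [364.0, 370.0], [450.0, 344.0], [328.0, 355.0], [380.0, 271.0]]
0.0086 [[365.0, 419.0], [450.0, 391.0], [329.0, 403.0], [368.0, 369.0], [453.0, 343.0], [331.0, 354.0], [383.0, 271.0]]
0.0106 [[369.0, 418.0], [453.0, 390.0], [332.0, 402.0], [371.0, 368.0], [456.0, 342.0], [334.0, 353.0], [387.0, 270.0]]
```

View pics/s3z.png

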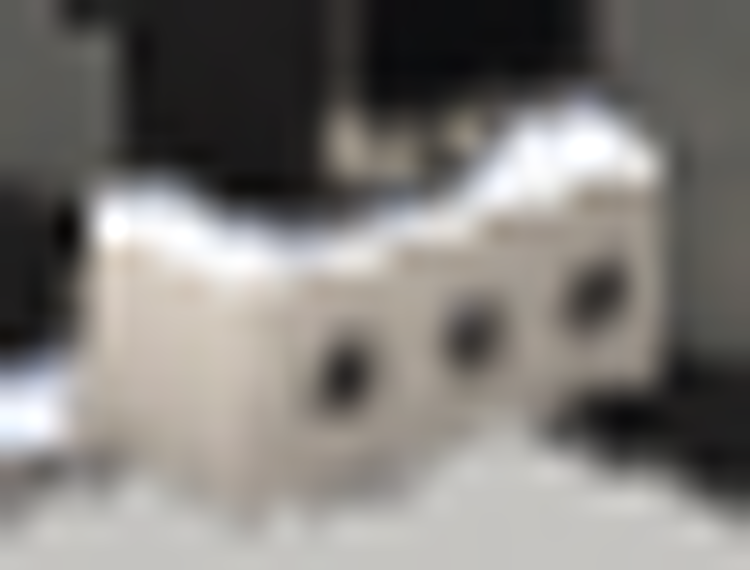

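The valve's measured offset in the grip (8.6 mm) agrees with this view to about 1 mm, so I'll correct 0.6 mm in x and lower.

Emit:
move_arm(
  deltas=[
    {"linear":[0,0.02,0.4],"turn":[0,0,0],"claw":1},
    {"linear":[0,0,0.4],"turn":[0,0,0],"claw":1},
    {"linear":[0,0,0.4],"turn":[0,0,0],"claw":1},
    {"linear":[0,0,0.2],"turn":[0,0,0],"claw":1},
    {"linear":[0,0,0],"turn":[0,0,0],"claw":1},
    {"linear":[0,0,0],"turn":[0,0,0],"claw":1},
    {"linear":[0,0,0],"turn":[0,0,0],"claw":1},
  ],
)

```text
time: 15.25
position: [0.5129, -0.1912, 0.1647]
tool_rot: [2.499, 1.903, 0.0]
ft_force: [1.6, 0.5, -0.7]
grip_width: 0.251
```

```bash
python3 -c "
from h import *
go([.5123,-.1909],.128,-15.45)"
```

```text
t 15.25 pos [ 0.5129 -0.1912  0.1647] jaw -15.43 tilt [ 0.03 -0.01] F [ 1.6  0.5 -0.7] w 21.9 | shift [ 0.005 -0.023  1.222] turnz 0.006 q7 -0.04
```

Emit:
move_arm(
  deltas=[
    {"linear":[0,0,0.07],"turn":[0,0,0],"claw":1},
    {"linear":[0,0,0.07],"turn":[0,0,0],"claw":1},
    {"linear":[0,0,0.07],"turn":[0,0,0],"claw":1},
    {"linear":[0,0,0],"turn":[0,0,0],"claw":1},
    {"linear":[0,0,0],"turn":[0,0,0],"claw":1},
  ],
)

```text
time: 15.67
position: [0.5125, -0.1912, 0.158]
tool_rot: [-2.499, -1.903, 0.0]
ft_force: [0.7, 0.0, -1.0]
grip_width: 0.253
```

```bash
python3 -c "
from h import *
go([.5123,-.1909],.128,-15.45)"
```

```text
t 15.6667 pos [ 0.5125 -0.1912  0.158 ] jaw -15.43 tilt [-0.01 -0.  ] F [ 0.7  0.  -1. ] w 22.0 | shift [ 0.007 -0.01   1.001] turnz 0.006 q7 -0.04
```

Emit:
move_arm(
  deltas=[
    {"linear":[0,0,0.05],"turn":[0,0,0],"claw":1},
    {"linear":[0,0,0.05],"turn":[0,0,0],"claw":1},
    {"linear":[0,0,0],"turn":[0,0,0],"claw":1},
  ],
)

```text
time: 15.92
position: [0.5124, -0.1912, 0.1548]
tool_rot: [-2.499, -1.903, 0.0]
ft_force: [0.2, 0.3, -3.0]
grip_width: 0.248
```

Emit:
move_arm(
  deltas=[
    {"linear":[0,0,0.05],"turn":[0,0,0],"claw":1},
    {"linear":[0,0,0.05],"turn":[0,0,0],"claw":1},
    {"linear":[0,0,0],"turn":[0,0,0],"claw":1},
  ],
)

```text
time: 16.17
position: [0.5124, -0.1911, 0.1518]
tool_rot: [-2.499, -1.903, 0.001]
ft_force: [-0.3, -0.1, -1.5]
grip_width: 0.251
```

Emit:
move_arm(
  deltas=[
    {"linear":[0,0,0.08],"turn":[0,0,0],"claw":1},
    {"linear":[0,0,0.08],"turn":[0,0,0],"claw":1},
    {"linear":[0,0,0.08],"turn":[0,0,0],"claw":1},
    {"linear":[0,0,0],"turn":[0,0,0],"claw":1},
  ],
)

```text
time: 16.5
position: [0.5122, -0.1911, 0.1442]
tool_rot: [-2.499, -1.903, 0.001]
ft_force: [-0.1, -0.4, -0.9]
grip_width: 0.249
```

```bash
python3 -c "
from h import *
go([.5123,-.1909],.128,-15.45)
print(ctrl.get_state()['torque'])"
```

```text
t 16.5 pos [ 0.5122 -0.1911  0.1442] jaw -15.42 tilt [-0.06  0.02] F [-0.1 -0.4 -0.9] w 21.7 | shift [0.006 0.002 0.541] turnz 0.007 q7 -0.05
[-0.0159043  -0.04674189  0.02254386]
```

Emit:
move_arm(
  deltas=[
    {"linear":[0,0,0.08],"turn":[0,0,0],"claw":1},
    {"linear":[0,0,0.08],"turn":[0,0,0],"claw":1},
    {"linear":[0,0,0.08],"turn":[0,0,0],"claw":1},
    {"linear":[0,0,0.08],"turn":[0,0,0],"claw":1},
    {"linear":[0,0,0.08],"turn":[0,0,0],"claw":1},
    {"linear":[0,0,0.06],"turn":[0,0,0],"claw":1},
    {"linear":[0,0,0.05],"turn":[0,0,0],"claw":1},
    {"linear":[0,0,0],"turn":[0,0,0],"claw":1},
    {"linear":[0,0,0],"turn":[0,0,0],"claw":1},
    {"linear":[0,0,0],"turn":[0,0,0],"claw":1},
    {"linear":[0,0,0],"turn":[0,0,0],"claw":1},
    {"linear":[0,0,0],"turn":[0,0,0],"claw":1},
  ],
)

```text
time: 17.5
position: [0.5127, -0.1912, 0.1298]
tool_rot: [2.499, 1.903, 0.0]
ft_force: [-0.5, 0.2, -0.8]
grip_width: 0.251
```

```bash
python3 - <<'E'
from h import *
go([.5123,-.1909],.128,-15.45)
print(ctrl.get_state()['torque'].round(3))
save('scene','scene4');crop('scene4',240,120,360,210,6,'s4')
E
```

```text
t 17.5 pos [ 0.5127 -0.1912  0.1298] jaw -15.43 tilt [ 0.01 -0.01] F [-0.5  0.2 -0.8] w 21.8 | shift [ 0.007 -0.016  0.059] turnz 0.005 q7 -0.05
[ 0.01  -0.089  0.001]
```

View pics/s4.png

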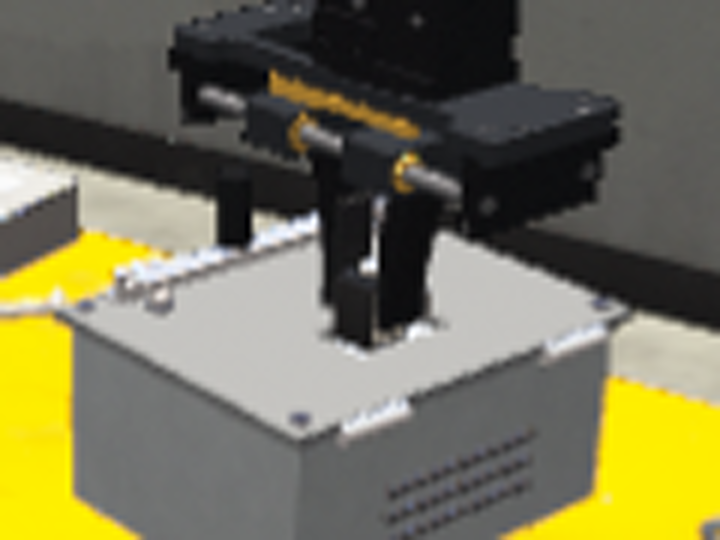

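Emit:
move_arm(
  deltas=[
    {"linear":[0,0,0.035],"turn":[0,0,0],"claw":1},
    {"linear":[0,0,0.035],"turn":[0,0,0],"claw":1},
    {"linear":[0,0,0],"turn":[0,0,0],"claw":1},
    {"linear":[0,0,0],"turn":[0,0,0],"claw":1},
    {"linear":[0,0,0],"turn":[0,0,0],"claw":1},
    {"linear":[0,0,0],"turn":[0,0,0],"claw":1},
    {"linear":[0,0,0],"turn":[0,0,0],"claw":1},
    {"linear":[0,0,0],"turn":[0,0,0],"claw":1},
    {"linear":[0,0,0],"turn":[0,0,0],"claw":1},
    {"linear":[0,0,0],"turn":[0,0,0],"claw":1},
  ],
)

```text
time: 18.38
position: [0.5126, -0.1912, 0.1275]
tool_rot: [2.499, 1.903, -0.0]
ft_force: [-0.2, 0.1, -0.3]
grip_width: 0.247
```

```bash
python3 - <<'E'
from h import *
go([.5123,-.1909],.128,-15.45)
s=ctrl.get_state();print(s['torque'].round(3),abs(s['qd']).max())
if np.linalg.norm(s['ft_force'])<4 and .126<s['position'][2]<.130: print(ctrl.close_job())
E
```

```text
t 18.3833 pos [ 0.5126 -0.1912  0.1275] jaw -15.43 tilt [-0. -0.] F [-0.2  0.1 -0.3] w 21.5 | shift [ 0.007 -0.013 -0.015] turnz 0.006 q7 -0.05
[-0.044 -0.05   0.027] 0.0023515461228663624
the job is handed in; nothing more can be done
None
```

I swung the keeper bar shut first, then picked up the valve, lowered it through the window and handed the job in at 18.4 s with the valve still in the gripper. No verdict came back.

- **Keeper bar:** I pushed it to its stop, where the reaction reached about 10 N sideways with no further movement. A top picture afterwards showed the bar along its bracket. I took the detent as engaged from that and from the knob position (about 0 rad), not from a separate check.
- **Valve position:** By the tool height, the port block's top is about 7 mm below the cover face. The fingertips are about 5–6 mm above it, so the coil still stands out. I took no picture after the final 2 mm of lowering.
- **No jam:** The last readings showed zero tilt, a force under 0.5 N and almost no joint motion. The grip width read about 21.5 mm on the 22 mm coil.
- **Tape roll and tee:** The arm never went near either of them.

**One disagreement:** the scene camera put the window about 1 px (roughly 2 mm) off vertically from the robot's own position. I lowered the extra 2 mm to allow for it, and nothing touched on the way in.

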